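# Switch on a guarded power toggle

## Task

Switch on the sieve shaker at its grey power box using only the outside of the fingers, gripping nothing: lift the hinged guard by its lip (on the side toward the robot's right) until it stands open by itself, then flip the toggle lever underneath fully over to the side of the guard's hinge. Finally nudge the open guard back from behind, just past its balance point, so that it drops shut by itself without a finger riding on it on the way down. Do not lift or shift the tin, the brush or the grooving tool lying around the box.

Things in the scene. Friction and masses are not known exactly. Their poses are not given: they have to be found in the camera images.
- power_box: grey power box fixed to the table, 130 x 150 x 60 mm (x, y, z); origin at the centre of its underside, x from its front to its back. The front, with the guard's lip, looks roughly to the robot's right. Its flat top, 60 mm above the table, carries the guarded toggle in the middle, and 51 mm left and right of the middle, 25 mm back, a fixed lamp (12 mm high) and fuse cap (8 mm).
- guard (a joint): dark steel guard: 0 shut, grows as its front rises, 1.52 rad fully open (upright, at its stop). A hood 78 mm long, 60 wide, its top 42 mm above the hinge line, hinged along its far edge, no spring, about 0.12 kg. Balance point about 1.05 rad: opened further it falls open and stays; less and it drops shut.
- guard_hinge (a point): middle of the guard's hinge line: 35 mm behind the box's centre and 66 mm above the table; the line runs along the box's y
- guard_lip (a point): middle of the outer edge of the guard's lip, a 3 mm plate 56 mm wide standing out 31 mm beyond the hood's front wall, turned up 15 degrees, free underneath. Guard shut: the edge is 108 mm in front of the hinge line and 114 mm above the table (8 mm past the box's front). Fully open: 43 mm behind the hinge line, 176 mm above the table; the hood's flat outer face is then 42 mm behind the hinge line.
- toggle (a joint): angle of the toggle lever: 0 off (leaning 0.4 rad to the front of the box), 0.8 rad on (leaning 0.4 rad to the back); top-heavy, it falls to either stop from the middle (0.4)
- toggle_tip (a point): centre of the 12 mm ball at the end of the steel toggle lever (8 mm thick); it pivots at the box's centre 52 mm above the table, the ball 40 mm from the pivot: when off or on it is 16 mm in front of or behind the box's centre and 89 mm above the table
- tin: loose white-grey round tin with lid, 57 mm across, 38 mm high, beside the box; origin at the centre of its underside; leave alone
- flat_brush: loose flat brush with a wooden handle, 32 x 160 x 11 mm, lying on the table beside the box; origin at the centre of its underside; leave alone
- groover: loose small curved brass grooving tool, 11 x 111 x 21 mm, lying on the table behind the box; origin at the centre of its underside; leave alone
Mind the look-alikes: they are no part of the job. Several things have the shape of the power_box; the one meant has the colours described above.

How it is judged:
By the outcome, as a careful person would: the job done as asked, in the order asked, and still so for the second after the job is handed in, with the robot touching nothing.
It also fails if it takes over 58 s, if anything falls off the work surface, if the arm or the gripper's body presses on something with over 40 N, if the wrist force passes 120 N, or if a joint passes its speed limit or range.

## Robot

A 7-joint arm with a two-finger parallel gripper is mounted at the origin on a cart in front of the work surface, level with it; the furniture and walls round the work are solid. World frame = base frame: x ahead of the robot, y to its left, z up, the work surface at z = 0. Lengths are in m, angles in degrees, forces in N, time in s.
With the tool pointing down it reaches from about 0.425 to 0.875 m from the base axis. Payload 4.7 kg.
Tool frame: the origin (TCP) lies on the mounting face of the last link; the fingertips stand 182 mm ahead of it and the grasp point (between the pads) lies 164 mm ahead of it; z points along the fingers, x is the direction in which the jaws open and shut, and the axes are right-handed (so a half turn about z gives the same grasp; the last joint's range is limited). The gripper opens to 87 mm and grips with 3 to 60 N. Pads are 19 mm wide; open, the fingers measure 117 mm over their backs; the gripper's body (75 mm by 190 mm) begins 51 mm behind the grasp point.
Start: joints at [-67.603, 18.392, -4.016, 83.108, 1.295, 78.541, -3.26], TCP at [0.239, 0.604, 0.405] pointing down, gripper open.
Joint ranges: [-163.93, 163.93], [-17.29, 119.83], [-79.2, 71.16], [3.27, 140.29], [-89.18, 269.18], [5.43, 117.66], [-154.24, 154.24]. Speed limits (degrees/s): [147.25, 147.25, 180, 180, 180, 180, 180].

## Interface

Orientations are given as [roll, pitch, yaw] about the fixed x, y, z axes, in that order (R = Rz(yaw) Ry(pitch) Rx(roll)).
In Python, from cell import status, cams, env, outline_of, landmark_of gives the robot as it stands. The module is installed in compiled form; this text tells all that it offers.
- The arm moves only by the tool jog_arm, never from a script. Its argument "rows" is a list of rows, each a list of 7 numbers: the closure, from 0 (fully open) to 1 (shut), then the shift along the tool's x, y, z in m, then the turn, a rotation vector about the tool's x, y, z in degrees. A call has 1 to 12 rows; each row shifts and turns the commanded pose from where the row before left it, along the tool's axes as they then stand; what a row does not reach is not made up. A row lasts 1/12 s, in which the tool goes at most 41.7 mm and 7.16 degrees, less where a joint would pass 70% of its speed; a pose out of reach is approached as far as the arm can. A call with a gripper value outside its range is refused whole. The fingers move at their own pace and stop on an object; "grip_force" is the grip in N (left out, the last holds). Time passes only in rows, so rows that do not move let the fingers close. It gives the time, the measured TCP pose, the force and the opening at its end, in the units of the state.
- status.get_obs(): the state, without advancing time (a new reading comes with each control period).
- cams.read_camera(name): name is "scene" or "top" or "wrist"; returns (picture, depth): 480x640x3 uint8, red, green, blue; 480x640 float32, m along the optical axis (not along the pixel's ray), 0 where there is no reading.
- cams.camera_params(name): a dict with "vfov" (degrees; the focal length in pixels is half the picture's height over the tangent of half this angle, whatever the lens; pixels are square), "cx", "cy" (the principal point, pixels), "k1" (the pictures are not rectified: a ray, as slopes to the right and down, at radius r is drawn at 1 + k1 r^2 times it, then the intrinsics apply), "eye" and "attitude" of the camera in the world. Camera axes: x right, y up, looking along -z (the intrinsics and any distortion apply to the point x, -y, -z); pixel columns grow to the right and rows downward; lengths in m; the calibration is good to about 2 mm. A picture is of the moment at which its call begins: read the wrist's pose just before it. camera_params takes no time and is no camera call; for the wrist camera it gives the pose at the moment of the call.
- env.sign_off(): hands the job in, once; it reports no verdict.
Trained networks look in the newest picture that a camera, given by its name, has taken for a name from the list of things; names that differ only in an ending like _2 or _b are one class to them, and where a whole thing is asked for, a point or a joint stands for the part that bears it (a point fixed in the world has none). Each returns a list of dicts, best first, with "conf" (0 to 1); they miss things now and then, are a little off and sometimes report something else, mostly with a low value. They report only what shows in the picture. A call takes as long as a camera call. They do not tell look-alikes from the thing itself.
- outline_of(camera, name): "pixels" (480x640 bool, what is visible of it) and "box" ([left, top, right, bottom] in pixels, round what is visible of it).
- landmark_of(camera, name): "position" ([row, column] in pixels: a listed point, or the origin of a listed thing).
The state is a dict: "time_s": time; "qpos": joint angles; "joint_velocities": joint speeds; "effort": joint torques, N m; "tool_pos": TCP position; "tool_rot": TCP orientation; "force": force on the tool from outside, world axes, zero at the start; "wrist_torque": the same for the moment, N m; "grip_width": finger opening in m.
Only numpy, scipy, OpenCV 4.12 (cv2) and the standard library are available. Lean on these libraries where they do the work, as an engineer would, in place of code of your own. Each camera call takes 0.05 s, during which the arm holds its last target. There are 200 camera calls.

## Working session

There is one attempt and no reset: what is moved stays moved. The work goes in short steps, Python scripts to look and compute and a tool call to move; the robot and the scene stay as the last step left them, time stands still between calls to the robot, and variables do not carry over. Pictures are saved under pics/ and viewed, about 8 in all and at most 12, crops included, and the job is handed in when it is done.

Besides the shell and the picture viewer there is one more tool, called as name(argument=value, ...), one argument or row to a line, values as JSON. jog_arm: Moves the arm, as the interface text tells. Its arguments: {"type":"object","properties":{"rows":{"type":"array"},"grip_force":{"type":"number"}},"required":["rows"]}

```bash
mkdir -p pics; ls; cat > h.py <<'E'
import numpy as np, cv2
from cell import status, cams, env, outline_of, landmark_of
from scipy.spatial.transform import Rotation as R
def K(p):
    f=240/np.tan(np.radians(p['vfov'])/2); return f
def att(p):
    a=np.array(p['attitude'],float)
    return a if a.shape==(3,3) else R.from_euler('xyz',a,degrees=True).as_matrix()
def ray(p,row,col):
    f=K(p); d=np.array([(col-p['cx'])/f,(row-p['cy'])/f]); u=d.copy()
    for _ in range(30): u=d/(1+p['k1']*(u@u))
    return att(p)@np.array([u[0],-u[1],-1.0])
def pt(p,row,col,depth): return np.array(p['eye'])+ray(p,row,col)*depth
def atz(p,row,col,z):
    r=ray(p,row,col); e=np.array(p['eye']); return e+r*(z-e[2])/r[2]
def proj(p,P):
    f=K(p); c=att(p).T@(np.array(P)-np.array(p['eye'])); u=np.array([c[0],-c[1]])/-c[2]
    u=u*(1+p['k1']*(u@u)); return p['cy']+f*u[1],p['cx']+f*u[0]
E
python3 - <<'E'
from h import *
print(status.get_obs())
for c in ("scene","top"):
    im,d=cams.read_camera(c); p=cams.camera_params(c); print(c,p)
    cv2.imwrite(f'pics/{c}0.png',im[:,:,::-1]); np.save(f'{c}.npy',d)
    for n in ("power_box","guard_hinge","guard_lip","toggle_tip","tin","flat_brush","groover"):
        for l in landmark_of(c,n):
            r,q=l['position']; dd=d[int(np.clip(r,0,479)),int(np.clip(q,0,639))]
            print(n,round(l['conf'],2),np.round([r,q],1),pt(p,r,q,dd).round(3))
E
```

```text
pics
{'time_s': 0.0, 'qpos': array([-67.6030224 ,  18.43896242,  -4.01627342,  83.17643771,
         1.29447891,  78.5400226 ,  -3.26004233]), 'joint_velocities': array([-0.02842961, -0.01160163,  0.05441449, -0.00215736, -0.00415205,
        0.06097423,  0.0290059 ]), 'effort': array([ 3.63611298e-04, -4.91290569e+01, -4.03707353e-01, -3.12532532e+01,
       -6.38120086e-02,  4.37305472e-02,  1.70811836e-04]), 'tool_pos': array([0.23911008, 0.60419413, 0.40364892]), 'tool_rot': array([1.79994943e+02, 1.10203628e-01, 6.84133589e+01]), 'force': array([ 0.04498467, -0.32706083, -0.11071883]), 'wrist_torque': array([-0.01373132,  0.00863845,  0.03918076]), 'grip_width': 0.08713218505727743}
scene {'vfov': 46.66040490902329, 'cx': 317.5058490611619, 'cy': 244.0062844132825, 'k1': -0.13963492410369197, 'eye': array([ 0.1709451 , -0.78009311,  0.82539739]), 'attitude': array([ 46.59100318,  -0.36176989, -29.09864529])}
power_box 0.93 [248.  309.2] [ 0.549 -0.076  0.059]
power_box 0.56 [384.2 372.5] [ 0.465 -0.428  0.114]
guard_hinge 0.91 [213.6 303.3] [ 0.564 -0.025  0.104]
guard_lip 0.8 [
[... 274 characters left out ...]
51 -0.016  0.01 ]
top {'vfov': 42.62682983143292, 'cx': 325.9735855941056, 'cy': 242.84327642814208, 'k1': -0.08056759167066017, 'eye': array([ 0.40530474, -0.09561514,  1.25132354]), 'attitude': array([  7.66634078,  -1.28245836, -88.75516217])}
power_box 0.92 [240.  275.6] [ 0.563 -0.023  0.109]
power_box 0.76 [274.8 445.5] [ 0.505 -0.343  0.109]
power_box 0.46 [177.8 315.5] [ 0.702 -0.095  0.036]
guard_hinge 0.79 [230.8 257.5] [0.579 0.011 0.113]
guard_hinge 0.69 [264.3 435.5] [ 0.529 -0.334  0.061]
guard_lip 0.7 [286. 493.] [ 0.485 -0.431  0.117]
tin 0.62 [177.8 319.9] [ 0.702 -0.104  0.034]
flat_brush 0.88 [300. 270.] [ 0.454 -0.01   0.009]
groover 0.52 [221.1 221.1] [0.613 0.096 0.008]
```

View pics/scene0.png

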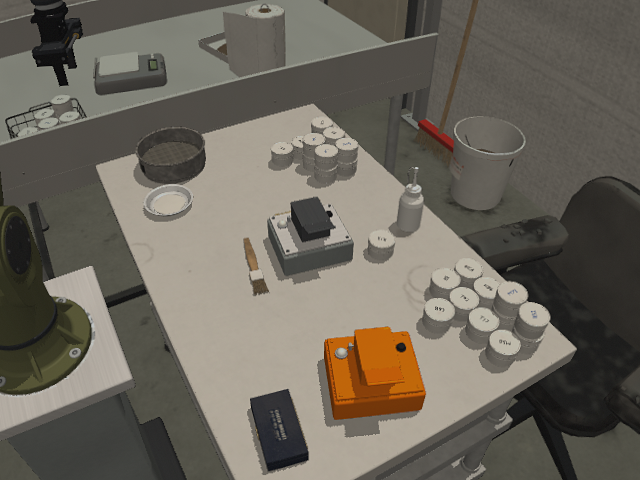

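View pics/top0.png

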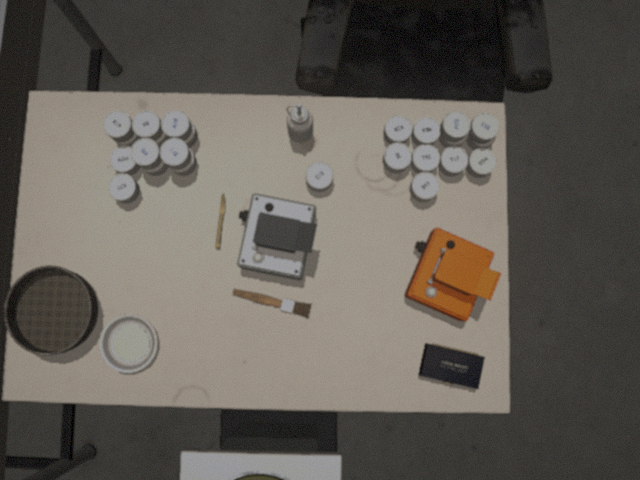

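Look-alike list: the grey box (scene 309,240; top 277,236) and the orange box (scene 373,370; top 453,273). The grey one with the dark guard is the one meant. Next I fit its pose from the depth data.

```bash
cat >> h.py <<'E'
def cloud(p,d):
    f=K(p); v,u=np.mgrid[0:480,0:640]; dx=(u-p['cx'])/f; dy=(v-p['cy'])/f; a,b=dx.copy(),dy.copy()
    for _ in range(20):
        s=1+p['k1']*(a*a+b*b); a,b=dx/s,dy/s
    return np.array(p['eye'])+(np.stack([a,-b,-np.ones_like(a)],-1)*d[...,None])@att(p).T
E
python3 - <<'E'
from h import *
for c in ("top","scene"):
    p=cams.camera_params(c); d=np.load(c+'.npy'); P=cloud(p,d)
    m=(d>0)&(abs(P[...,0]-.555)<.13)&(abs(P[...,1]+.03)<.13)
    for lo,hi in((-.02,.005),(.05,.068),(.085,.13)):
        Q=P[m&(P[...,2]>lo)&(P[...,2]<hi)]
        print(c,lo,len(Q),'medz',np.median(Q[:,2]).round(4))
        if lo>0:
            (cx,cy),(w,h),a=cv2.minAreaRect(Q[:,:2].astype(np.float32)*1000); print('  rect',cx,cy,w,h,a)
    # edge percentiles in a frame
E
```

```text
top -0.02 9836 medz -0.001
top 0.05 2914 medz 0.059
  rect 580.7124633789062 -20.64063262939453 127.8171615600586 149.68600463867188 79.76126098632812
top 0.085 1856 medz 0.108
  rect 577.5556030273438 -39.389366149902344 111.18537902832031 60.84282302856445 79.34149169921875
scene -0.02 5815 medz -0.0009
scene 0.05 1932 medz 0.0578
  rect 576.6382446289062 -25.64038848876953 129.21066284179688 149.13487243652344 79.70459747314453
scene 0.085 1120 medz 0.1064
  rect 574.2933349609375 -41.51189422607422 116.70005798339844 61.116851806640625 79.54833984375
```

```bash
python3 - <<'E'
import cv2
a=cv2.imread('pics/scene0.png')[170:290,230:420]; b=cv2.imread('pics/top0.png')[170:310,200:340]
a=cv2.resize(a,(600,380),interpolation=3); b=cv2.resize(b,(380,380),interpolation=3)
cv2.imwrite('pics/crop1.png',cv2.resize(cv2.hconcat([a,b]),(800,310)))
E
```

```text
(no output)
```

View pics/crop1.png

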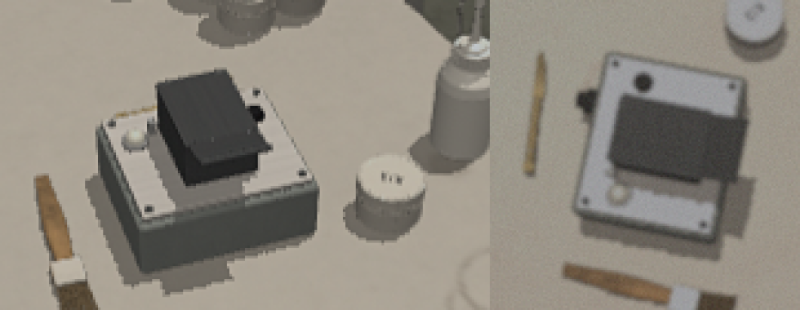

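The crop shows the grey box with the dark hood, its lip facing right (−y). Box centre is about (0.579, −0.022) and its back direction is at 79.7°. Moving out with the gripper closed.

jog_arm(
  rows=[
    [1,-0.0024,0.0288,-0.0014,0,0,0],
    [1,-0.0024,0.0288,-0.0014,0,0,0],
    [1,-0.0024,0.0288,-0.0014,0,0,0],
    [1,-0.0024,0.0288,-0.0014,0,0,0],
    [1,-0.0024,0.0288,-0.0014,0,0,0],
    [1,-0.0024,0.0288,-0.0014,0,0,0],
    [1,-0.0024,0.0288,-0.0014,0,0,0],
    [1,-0.0024,0.0288,-0.0014,0,0,0],
    [1,-0.0024,0.0288,-0.0014,0,0,0],
    [1,-0.0024,0.0288,-0.0014,0,0,0],
    [1,-0.0024,0.0288,-0.0014,0,0,0],
    [1,-0.0024,0.0288,-0.0014,0,0,0],
  ],
)

```text
time_s: 1.8
tool_pos: [0.5511, 0.4497, 0.4217]
tool_rot: [180.0, -0.0, 68.4]
force: [0.2, 0.0, -0.2]
grip_width: 0.015
```

jog_arm(
  rows=[
    [1,0,0,0,0,0,6.56],
    [1,0,0,0,0,0,6.56],
    [1,0,0,0,0,0,6.56],
    [1,0,0,0,0,0,6.56],
    [1,0,0,0,0,0,6.56],
    [1,0,0,0,0,0,6.56],
    [1,0,0,0,0,0,6.56],
    [1,0,0,0,0,0,6.56],
    [1,0,0,0,0,0,6.56],
    [1,0,0,0,0,0,6.56],
    [1,0,0,0,0,0,6.56],
    [1,0,0,0,0,0,6.56],
  ],
)

```text
time_s: 2.8
tool_pos: [0.5499, 0.4506, 0.4216]
tool_rot: [-180.0, 0.0, -10.6]
force: [-0.1, -0.0, -0.1]
grip_width: 0.0007
```

jog_arm(
  rows=[
    [1,0.0088,0.0382,0,0,0,0],
    [1,0.0088,0.0382,0,0,0,0],
    [1,0.0088,0.0382,0,0,0,0],
    [1,0.0088,0.0382,0,0,0,0],
    [1,0.0088,0.0382,0,0,0,0],
    [1,0.0088,0.0382,0,0,0,0],
    [1,0.0088,0.0382,0,0,0,0],
    [1,0.0088,0.0382,0,0,0,0],
    [1,0.0088,0.0382,0,0,0,0],
    [1,0.0088,0.0382,0,0,0,0],
    [1,0.0088,0.0382,0,0,0,0],
    [1,0.0088,0.0382,0,0,0,0],
  ],
)

```text
time_s: 3.8
tool_pos: [0.5715, -0.0213, 0.422]
tool_rot: [-180.0, -0.0, -10.3]
force: [1.0, -0.1, -0.4]
grip_width: 0.0006
```

```bash
python3 - <<'E'
from h import *
o=status.get_obs(); print(o['tool_pos'],o['tool_rot'],o['qpos'].round(1))
p=cams.camera_params('wrist'); im,d=cams.read_camera('wrist'); print(p)
cv2.imwrite('pics/w1.png',im[:,:,::-1]); np.save('w1.npy',d)
P=cloud(p,d); m=(d>0)&(abs(P[...,0]-.555)<.16)&(abs(P[...,1]+.03)<.16)
for lo,hi in((-.02,.005),(.05,.068),(.085,.13)):
    Q=P[m&(P[...,2]>lo)&(P[...,2]<hi)]
    if len(Q): print(lo,len(Q),np.median(Q[:,2]).round(4),cv2.minAreaRect(Q[:,:2].astype(np.float32)*1000))
for n in ("power_box","guard_hinge","guard_lip"):
    for l in landmark_of('wrist',n):
        r,q=l['position']; print(n,l['conf'],r,q,atz(p,r,q,{'power_box':0,'guard_hinge':.066,'guard_lip':.114}[n]).round(4))
E
```

```text
[ 0.57146637 -0.02131793  0.42197116] [-1.79954298e+02 -4.56958129e-02 -1.02941118e+01] [-28.8   8.8  31.8  94.2  -4.8  78.2  -6.7]
{'vfov': 66.52914648770131, 'cx': 316.6602205108847, 'cy': 237.88677168004168, 'k1': -0.043785170120232315, 'eye': array([0.58609441, 0.05938562, 0.40083268]), 'attitude': array([-17.33164965,  -0.08880431, -10.3112406 ])}
-0.02 44298 -0.0014 ((555.00048828125, -29.817428588867188), (319.6319885253906, 319.99383544921875), 89.99937438964844)
0.05 12384 0.0588 ((579.305419921875, -20.301834106445312), (128.1339111328125, 149.3706512451172), 80.17823791503906)
0.085 7609 0.1068 ((576.3077392578125, -35.29990005493164), (103.82466125488281, 60.137855529785156), 79.84654998779297)
power_box 0.59 198.3 326.7 [ 0.5835 -0.0205  0.    ]
guard_hinge 0.57 173.2 325.0 [0.5864 0.0158 0.066 ]
```

View pics/w1.png

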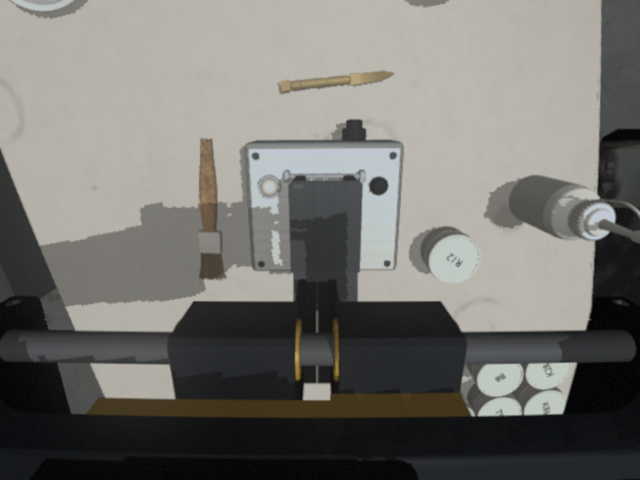

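The wrist view shows the box at (325,205) with the guard in line with the gripper. The hinge row is ~175 and the lip lies under the fingers. Going out to the front side and tilting the tool.

jog_arm(
  rows=[
    [1,0.0012,0.04,0,0,0,0],
    [1,0.0012,0.04,0,0,0,0],
    [1,0.0012,0.04,0,0,0,0],
    [1,0.0012,0.04,0,0,0,0],
    [1,0.0012,0.04,0,0,0,0],
    [1,0.0012,0.04,0,0,0,0],
    [1,0,0,0,6.7,0,0],
    [1,0,0,0,6.7,0,0],
    [1,0,0,0,6.7,0,0],
    [1,0,0,0,6.7,0,0],
    [1,0,0,0,6.7,0,0],
    [1,0,0,0,6.7,0,0],
  ],
)

```text
time_s: 5.0
tool_pos: [0.5371, -0.2552, 0.4218]
tool_rot: [-139.4, -0.1, -10.1]
force: [0.0, 0.3, -1.0]
grip_width: 0.0004
```

```bash
cat >> h.py <<'E'
C=np.array([.579,-.0215]); A=np.radians(79.9)
BX=np.array([np.cos(A),np.sin(A),0]); BY=np.array([-np.sin(A),np.cos(A),0])
def where():
    o=status.get_obs(); Rm=R.from_euler('xyz',o['tool_rot'],degrees=True).as_matrix()
    tip=o['tool_pos']+.182*Rm[:,2]; d=tip-np.r_[C,0]; return o,Rm,np.array([d@BX,d@BY,tip[2]])
def need(bx,by,z):
    o,Rm,t=where(); D=BX*(bx-t[0])+BY*(by-t[1])+np.array([0,0,z-t[2]])
    print('t',o['time_s'],'rot',o['tool_rot'].round(1),'tip box',t.round(4),'F',o['force'].round(1),'need tool',(Rm.T@D).round(4)); return
E
python3 -c "
from h import *
print(status.get_obs()['qpos'].round(1)); need(-.105,0,.085)"
```

```text
[  4.5  20.   37.   88.5 -45.9  98.7  34.5]
t 5.0 rot [-1.394e+02 -1.000e-01 -1.010e+01] tip box [-1.191e-01  1.000e-04  2.835e-01] F [ 0.   0.3 -1. ] need tool [-1.000e-04  1.184e-01  1.600e-01]
```

jog_arm(
  rows=[
    [1,0,0.0098,0.0133,0,0,0],
    [1,0,0.0098,0.0133,0,0,0],
    [1,0,0.0098,0.0133,0,0,0],
    [1,0,0.0098,0.0133,0,0,0],
    [1,0,0.0098,0.0133,0,0,0],
    [1,0,0.0098,0.0133,0,0,0],
    [1,0,0.0098,0.0133,0,0,0],
    [1,0,0.0098,0.0133,0,0,0],
    [1,0,0.0098,0.0133,0,0,0],
    [1,0,0.0098,0.0133,0,0,0],
    [1,0,0.0098,0.0133,0,0,0],
    [1,0,0.0098,0.0133,0,0,0],
  ],
)

```text
time_s: 6.0
tool_pos: [0.5383, -0.2438, 0.2221]
tool_rot: [-139.8, -0.0, -10.3]
force: [0.8, -0.2, -0.1]
grip_width: 0.0006
```

```bash
python3 - <<'E'
from h import *
im,d=cams.read_camera('scene'); a=im[150:290,220:420,::-1]
im,d=cams.read_camera('wrist'); b=im[:,:,::-1]
cv2.imwrite('pics/s2.png',cv2.hconcat([cv2.resize(a,(457,320),interpolation=3),cv2.resize(b,(343,320))]))
need(-.068,0,.085)
E
```

```text
t 6.1 rot [-139.8    0.3  -10.3] tip box [-0.1078  0.0024  0.0814] F [0.6 0.2 0.5] need tool [ 0.0022 -0.0327  0.0229]
```

View pics/s2.png

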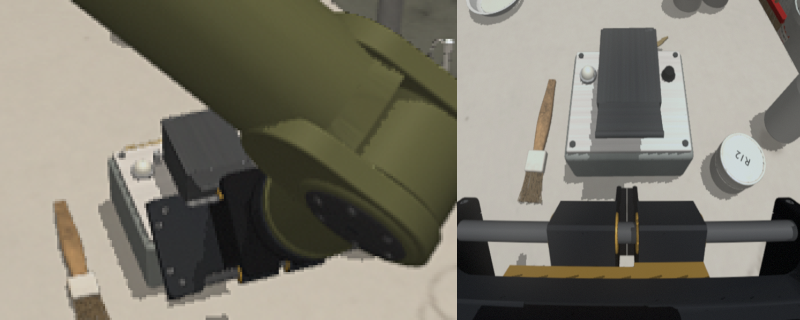

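```bash
python3 - <<'E'
import numpy as np
s,c=np.sin(np.radians(40)),np.cos(np.radians(40))
a=np.radians(18+3.5*np.arange(23)); p=.101*np.c_[-np.cos(a),np.sin(a)]
d=np.diff(p,axis=0); print(np.c_[-c*d[:,0]-s*d[:,1], s*d[:,0]-c*d[:,1]].round(4).tolist())
E
```

```text
[[-0.0053, -0.0031], [-0.0055, -0.0028], [-0.0057, -0.0024], [-0.0058, -0.0021], [-0.0059, -0.0017], [-0.006, -0.0014], [-0.0061, -0.001], [-0.0061, -0.0006], [-0.0062, -0.0002], [-0.0062, 0.0001], [-0.0061, 0.0005], [-0.0061, 0.0009], [-0.006, 0.0013], [-0.006, 0.0016], [-0.0058, 0.002], [-0.0057, 0.0023], [-0.0056, 0.0027], [-0.0054, 0.003], [-0.0052, 0.0033], [-0.005, 0.0036], [-0.0047, 0.0039], [-0.0045, 0.0042]]
```

jog_arm(
  rows=[
    [1,0.0007,-0.0109,0.0077,0,0,0],
    [1,0.0007,-0.0109,0.0077,0,0,0],
    [1,0.0007,-0.0109,0.0077,0,0,0],
    [1,0,-0.0039,-0.0046,0,0,0],
    [1,0,-0.0053,-0.0031,0,0,0],
    [1,0,-0.0055,-0.0028,0,0,0],
    [1,0,-0.0057,-0.0024,0,0,0],
    [1,0,-0.0058,-0.0021,0,0,0],
    [1,0,-0.0059,-0.0017,0,0,0],
    [1,0,-0.006,-0.0014,0,0,0],
    [1,0,-0.0061,-0.001,0,0,0],
    [1,0,-0.0061,-0.0006,0,0,0],
  ],
)

```text
time_s: 7.1
tool_pos: [0.5522, -0.1794, 0.2752]
tool_rot: [-139.8, -0.0, -10.3]
force: [0.4, 0.1, 0.3]
grip_width: 0.0007
```

```bash
python3 - <<'E'
from h import *
im,d=cams.read_camera('wrist'); b=im[:,:,::-1]
cv2.imwrite('pics/s3.png',b[:300])
need(-.042,0,.133)
E
```

```text
t 7.15 rot [-1.397e+02 -1.000e-01 -1.020e+01] tip box [-0.0415 -0.002   0.1372] F [0.8 0.7 1.5] need tool [-0.002   0.0031  0.0029]
```

View pics/s3.png

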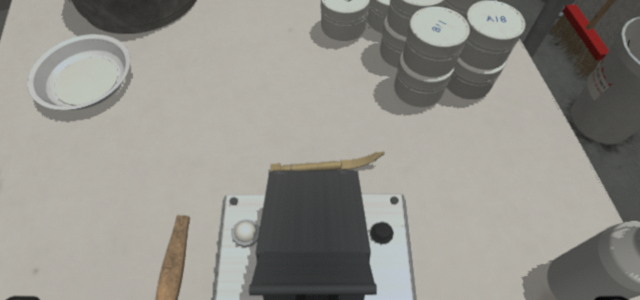

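The guard is rising: its lip at (315,285) now sits high in front of the camera. Continuing the arc.

jog_arm(
  rows=[
    [1,0,-0.0062,-0.0002,0,0,0],
    [1,0,-0.0062,0.0001,0,0,0],
    [1,0,-0.0061,0.0005,0,0,0],
    [1,0,-0.0061,0.0009,0,0,0],
    [1,0,-0.006,0.0013,0,0,0],
    [1,0,-0.006,0.0016,0,0,0],
    [1,0,-0.0058,0.002,0,0,0],
    [1,0,-0.0057,0.0023,0,0,0],
    [1,0,-0.0056,0.0027,0,0,0],
    [1,0,-0.0054,0.003,0,0,0],
    [1,0,-0.0052,0.0033,0,0,0],
    [1,0,-0.005,0.0036,0,0,0],
  ],
)

```text
time_s: 8.15
tool_pos: [0.5642, -0.1135, 0.3035]
tool_rot: [-139.8, -0.0, -10.3]
force: [0.1, 0.1, 0.5]
grip_width: 0.0005
```

jog_arm(
  rows=[
    [1,0,-0.0047,0.0039,0,0,0],
    [1,0,-0.0045,0.0042,0,0,0],
    [1,0,0,0,0,0,0],
    [1,0,0,0,0,0,0],
    [1,0,0,0,0,0,0],
  ],
)

```text
time_s: 8.57
tool_pos: [0.5662, -0.1024, 0.303]
tool_rot: [-139.8, 0.0, -10.3]
force: [-0.1, 0.4, 0.1]
grip_width: 0.0005
```

```bash
cat >> h.py <<'E'
def guard():
    # points of guard in box frame (bx,z) from wrist/scene/top depth, |by|<.03, z>.075
    for c in('wrist','scene','top'):
        p=cams.camera_params(c); im,d=cams.read_camera(c); P=cloud(p,d)-np.r_[C,0]
        bx,by=P@BX,P@BY; m=(d>.1)&(abs(by)<.032)&(abs(bx)<.13)&(P[...,2]>.075)&(P[...,2]<.2)&(im.max(-1)<90)
        q=np.c_[bx[m],by[m],P[...,2][m]]
        if len(q)>20: print(c,len(q),'bx',np.percentile(q[:,0],[2,25,50,75,98]).round(3),'z',np.percentile(q[:,2],[2,50,98]).round(3))
        cv2.imwrite(f'pics/g_{c}.png',im[:,:,::-1])
E
python3 - <<'E'
from h import *
need(-.05,0,.155); guard()
a=cv2.imread('pics/g_scene.png')[140:290,220:420];b=cv2.imread('pics/g_wrist.png')
cv2.imwrite('pics/s4.png',cv2.hconcat([cv2.resize(a,(400,300),interpolation=3),cv2.resize(b,(400,300))]))
E
```

```text
t 8.5667 rot [-139.8    0.   -10.3] tip box [ 0.0355 -0.002   0.164 ] F [-0.1  0.4  0.1] need tool [-0.0017  0.0711 -0.0483]
wrist 11382 bx [-0.002  0.044  0.062  0.074  0.078] z [0.143 0.152 0.198]
scene 542 bx [-0.043  0.034  0.054  0.071  0.075] z [0.076 0.097 0.196]
top 1040 bx [0.023 0.041 0.055 0.069 0.078] z [0.093 0.145 0.193]
```

View pics/s4.png

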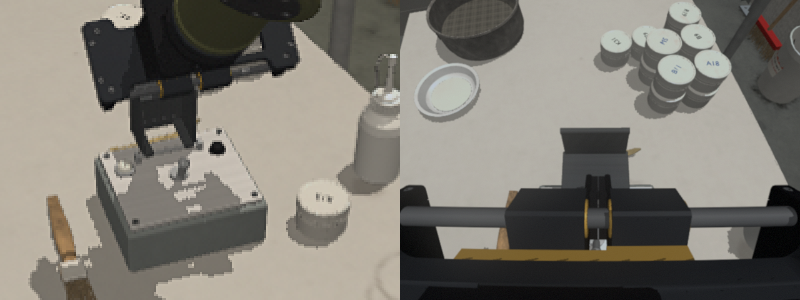

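The guard stands fully open (hood face at box x 78 mm) and the toggle is visible, leaning to the front. Backing out and down in front of the toggle.

jog_arm(
  rows=[
    [1,-0.0003,0.012,-0.0092,0,0,0],
    [1,-0.0003,0.012,-0.0092,0,0,0],
    [1,-0.0003,0.012,-0.0092,0,0,0],
    [1,-0.0003,0.012,-0.0092,0,0,0],
    [1,-0.0003,0.012,-0.0092,0,0,0],
    [1,-0.0003,0.012,-0.0092,0,0,0],
    [1,0,0.0082,0.0098,0,0,0],
    [1,0,0.0082,0.0098,0,0,0],
    [1,0,0.0082,0.0098,0,0,0],
    [1,0,0.0082,0.0098,0,0,0],
    [1,0,0.0082,0.0098,0,0,0],
    [1,0,0.0082,0.0098,0,0,0],
  ],
)

```text
time_s: 9.72
tool_pos: [0.5483, -0.1895, 0.2202]
tool_rot: [-139.8, 0.1, -10.2]
force: [0.1, 0.6, -0.4]
grip_width: 0.0001
```

```bash
python3 -c "
from h import *
need(-.001,0,.083)"
```

```text
t 9.7167 rot [-1.398e+02  1.000e-01 -1.020e+01] tip box [-0.0533  0.0006  0.0813] F [ 0.1  0.6 -0.4] need tool [ 0.0005 -0.041   0.0324]
```

jog_arm(
  rows=[
    [1,0,-0.0046,0.0036,0,0,0],
    [1,0,-0.0046,0.0036,0,0,0],
    [1,0,-0.0046,0.0036,0,0,0],
    [1,0,-0.0046,0.0036,0,0,0],
    [1,0,-0.0046,0.0036,0,0,0],
    [1,0,-0.0046,0.0036,0,0,0],
    [1,0,-0.0046,0.0036,0,0,0],
    [1,0,-0.0046,0.0036,0,0,0],
    [1,0,-0.0046,0.0036,0,0,0],
    [1,0,0,0,0,0,0],
    [1,0,0,0,0,0,0],
  ],
)

```text
time_s: 10.63
tool_pos: [0.5578, -0.1383, 0.2241]
tool_rot: [-139.8, -0.0, -10.3]
force: [0.4, 0.1, -0.1]
grip_width: 0.0001
```

```bash
python3 - <<'E'
from h import *
need(-.06,0,.10)
im,d=cams.read_camera('wrist'); b=im[:,:,::-1]; im,d=cams.read_camera('scene'); a=im[140:290,220:420,::-1]
cv2.imwrite('pics/s5.png',cv2.hconcat([cv2.resize(a,(400,300),interpolation=3),cv2.resize(b,(400,300))]))
E
```

```text
t 10.6333 rot [-139.8   -0.   -10.3] tip box [-0.0012  0.0001  0.0851] F [ 0.4  0.1 -0.1] need tool [ 0.0002  0.0352 -0.0493]
```

jog_arm(
  rows=[
    [1,0,0.0059,-0.0082,0,0,0],
    [1,0,0.0059,-0.0082,0,0,0],
    [1,0,0.0059,-0.0082,0,0,0],
    [1,0,0.0059,-0.0082,0,0,0],
    [1,0,0.0059,-0.0082,0,0,0],
    [1,0,0.0059,-0.0082,0,0,0],
    [1,0,-0.0171,-0.0204,0,0,0],
    [1,0,-0.0171,-0.0204,0,0,0],
    [1,0,-0.0171,-0.0204,0,0,0],
    [1,0,-0.0171,-0.0204,0,0,0],
    [1,0,-0.0171,-0.0204,0,0,0],
    [1,0,-0.0171,-0.0204,0,0,0],
  ],
)

```text
time_s: 11.73
tool_pos: [0.5466, -0.1983, 0.4001]
tool_rot: [-139.8, -0.0, -10.4]
force: [0.3, -0.9, 0.2]
grip_width: 0.0006
```

```bash
python3 - <<'E'
from h import *
need(-.06,0,.26)
o=[]
for c in('scene','top','wrist'):
    p=cams.camera_params(c); im,d=cams.read_camera(c); im=im[:,:,::-1].copy()
    r,q=[int(v) for v in proj(p,np.r_[C,.08])]; print(c,'expected centre',r,q)
    for nm,bx in(('off',-.016),('on',.016)): print(nm,np.round(proj(p,np.r_[C,0]+BX*bx+[0,0,.089]),1))
    for l in landmark_of(c,'toggle_tip'): print(l['conf'],l['position'])
    h=40 if c!='wrist' else 80
    o.append(cv2.resize(im[max(r-h,0):r+h,q-h:q+h],(266,266),interpolation=3))
cv2.imwrite('pics/s6.png',cv2.hconcat(o))
E
```

```text
t 11.7333 rot [-139.8   -0.   -10.4] tip box [-0.0623  0.0004  0.2611] F [ 0.3 -0.9  0.2] need tool [ 0.0004 -0.0011  0.0023]
scene expected centre 219 309
off [220.9 311.6]
on [211.2 306.7]
0.49 [212.9, 306.9]
top expected centre 233 275
off [234.6 283.7]
on [231.3 267.3]
0.73 [229.2, 258.2]
0.49 [229.8, 266.2]
wrist expected centre 279 315
off [292.7 315.8]
on [261.5 315.7]
0.56 [263.6, 315.1]
```

View pics/s6.png

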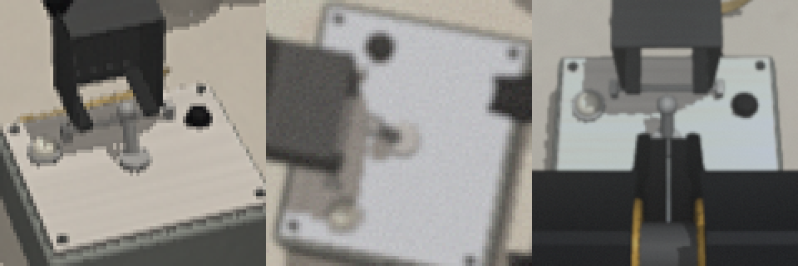

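The toggle is on: the ball matches the predicted "on" position in all three views (scene 212.9,306.9, predicted 211,307; wrist 263.6,315, predicted 261.5,316). Next, over the guard to its back.

jog_arm(
  rows=[
    [1,0,0,0,-6.7,0,0],
    [1,0,0,0,-6.7,0,0],
    [1,0,0,0,-6.7,0,0],
    [1,0,0,0,-6.7,0,0],
    [1,0,0,0,-6.7,0,0],
    [1,0,0,0,-6.7,0,0],
    [1,0,0,-0.03,0,0,0],
    [1,0,-0.04,-0.006,0,0,0],
    [1,0,-0.04,-0.006,0,0,0],
    [1,0,-0.04,-0.006,0,0,0],
    [1,0,-0.04,-0.006,0,0,0],
    [1,0,-0.04,-0.006,0,0,0],
  ],
)

```text
time_s: 13.03
tool_pos: [0.5826, 0.0012, 0.4574]
tool_rot: [180.0, 0.1, -10.3]
force: [0.5, -0.4, -0.4]
grip_width: 0.0006
```

jog_arm(
  rows=[
    [1,0,-0.038,0,0,0,0],
    [1,0,-0.038,0,0,0,0],
    [1,0,-0.038,0,0,0,0],
    [1,0,-0.038,0,0,0,0],
    [1,0,-0.038,0,0,0,0],
    [1,0,0,0,-5,0,0],
    [1,0,0,0,-5,0,0],
    [1,0,0,0,-5,0,0],
    [1,0,0,0,-5,0,0],
    [1,0,0,0,-5,0,0],
  ],
)

```text
time_s: 13.87
tool_pos: [0.6168, 0.1865, 0.4569]
tool_rot: [154.7, 0.1, -10.3]
force: [-0.5, -0.1, -0.8]
grip_width: 0.0007
```

```bash
python3 -c "
from h import *
print(where()[0]['qpos'].round(1)); need(.115,0,.13)"
```

```text
[-45.3  23.4  28.6  75.5  11.3  95.9 -27.9]
t 13.8667 rot [ 1.547e+02  1.000e-01 -1.030e+01] tip box [ 1.335e-01 -1.000e-04  2.924e-01] F [-0.5 -0.1 -0.8] need tool [ 0.0004 -0.0528  0.1547]
```

jog_arm(
  rows=[
    [1,0,-0.0044,0.0129,0,0,0],
    [1,0,-0.0044,0.0129,0,0,0],
    [1,0,-0.0044,0.0129,0,0,0],
    [1,0,-0.0044,0.0129,0,0,0],
    [1,0,-0.0044,0.0129,0,0,0],
    [1,0,-0.0044,0.0129,0,0,0],
    [1,0,-0.0044,0.0129,0,0,0],
    [1,0,-0.0044,0.0129,0,0,0],
    [1,0,-0.0044,0.0129,0,0,0],
    [1,0,-0.0044,0.0129,0,0,0],
    [1,0,-0.0044,0.0129,0,0,0],
    [1,0,-0.0044,0.0129,0,0,0],
  ],
)

```text
time_s: 14.87
tool_pos: [0.6137, 0.1688, 0.2947]
tool_rot: [155.0, -0.0, -10.3]
force: [-0.4, 0.0, -0.2]
grip_width: 0.0005
```

```bash
python3 - <<'E'
from h import *
need(.060,0,.13); guard()
a=cv2.imread('pics/g_scene.png')[140:290,220:420];b=cv2.imread('pics/g_wrist.png')
cv2.imwrite('pics/s7.png',cv2.hconcat([cv2.resize(a,(400,300),interpolation=3),cv2.resize(b,(400,300))]))
E
```

```text
t 14.8667 rot [155.   -0.  -10.3] tip box [ 0.1166 -0.0005  0.1297] F [-0.4  0.  -0.2] need tool [-0.0003  0.0514  0.0236]
wrist 2798 bx [0.075 0.076 0.077 0.078 0.13 ] z [0.076 0.093 0.176]
scene 1554 bx [0.028 0.047 0.07  0.075 0.129] z [0.078 0.143 0.18 ]
top 1225 bx [0.031 0.045 0.061 0.075 0.123] z [0.086 0.145 0.179]
```

View pics/s7.png

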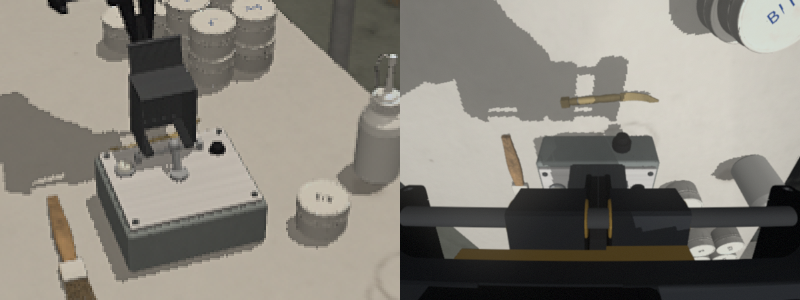

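jog_arm(
  rows=[
    [1,0,0.0041,0.0019,0,0,0],
    [1,0,0.0041,0.0019,0,0,0],
    [1,0,0.0041,0.0019,0,0,0],
    [1,0,0.0041,0.0019,0,0,0],
    [1,0,0.0041,0.0019,0,0,0],
    [1,0,0.0041,0.0019,0,0,0],
    [1,0,0.0027,0.0013,0,0,0],
    [1,0,0.0027,0.0013,0,0,0],
    [1,0,0.0027,0.0013,0,0,0],
    [1,0,0.0027,0.0013,0,0,0],
    [1,0,0.0027,0.0013,0,0,0],
    [1,0,0.0027,0.0013,0,0,0],
  ],
)

```text
time_s: 16.02
tool_pos: [0.6056, 0.1246, 0.2959]
tool_rot: [155.0, -0.0, -10.3]
force: [1.0, 0.8, 1.3]
grip_width: 0.0004
```

jog_arm(
  rows=[
    [1,0,0.0018,0.0008,0,0,0],
    [1,0,0.0018,0.0008,0,0,0],
    [1,0,0.0018,0.0008,0,0,0],
    [1,0,0.0018,0.0008,0,0,0],
    [1,0,0.0018,0.0008,0,0,0],
    [1,0,0.0018,0.0008,0,0,0],
    [1,0,0,0,0,0,0],
  ],
)

```text
time_s: 16.6
tool_pos: [0.6034, 0.1123, 0.2959]
tool_rot: [155.0, 0.0, -10.4]
force: [0.4, -0.8, -0.4]
grip_width: 0.0001
```

```bash
cat >> h.py <<'E'
def gang():
    # guard angle from scene+top depth: fit lines is overkill; report lip edge (foremost/highest) in box frame
    for c in('scene','top'):
        p=cams.camera_params(c); im,d=cams.read_camera(c); P=cloud(p,d)-np.r_[C,0]
        bx,by=P@BX,P@BY; m=(d>.1)&(abs(by)<.028)&(bx<.12)&(bx>-.09)&(P[...,2]>.1)&(im.max(-1)<90)
        q=np.c_[bx[m],P[...,2][m]]; h=np.linalg.norm(q-[.035,.066],axis=1); k=q[(h>.108)&(h<.122)]
        if len(k): print(c,len(k),'lip',np.median(k,0).round(3),'theta',np.degrees(np.arctan2(np.median(k[:,1])-.066,.035-np.median(k[:,0]))).round(1)-24)
E
python3 -c "
from h import *
need(.055,0,.13);gang()"
```

```text
t 16.6 rot [155.    0.  -10.4] tip box [ 0.059  -0.0002  0.131 ] F [ 0.4 -0.8 -0.4] need tool [-0.0002  0.0032  0.0026]
scene 249 lip [0.033 0.178] theta 64.8
top 97 lip [0.033 0.185] theta 65.0
```

jog_arm(
  rows=[
    [1,0,0.0014,0.0006,0,0,0],
    [1,0,0.0014,0.0006,0,0,0],
    [1,0,0.0014,0.0006,0,0,0],
    [1,0,0.0014,0.0006,0,0,0],
    [1,0,0,0,0,0,0],
    [1,0,0,0,0,0,0],
    [1,0,0,0,0,0,0],
  ],
)

```text
time_s: 17.28
tool_pos: [0.6024, 0.107, 0.2961]
tool_rot: [155.0, 0.0, -10.3]
force: [-0.3, 0.2, 0.1]
grip_width: 0.0004
```

```bash
python3 -c "
from h import *
need(.055,0,.13);gang()"
```

```text
t 17.2833 rot [155.    0.  -10.3] tip box [ 0.0537 -0.0002  0.1312] F [-0.3  0.2  0.1] need tool [-0.0002 -0.0017  0.0005]
scene 236 lip [0.021 0.178] theta 58.7
top 106 lip [0.02  0.183] theta 58.8
```

jog_arm(
  rows=[
    [1,0,0.0014,0.0006,0,0,0],
    [1,0,0,0,0,0,0],
    [1,0,0,0,0,0,0],
    [1,0,0,0,0,0,0],
    [1,0,0,0,0,0,0],
  ],
)

```text
time_s: 17.8
tool_pos: [0.6022, 0.1056, 0.2962]
tool_rot: [155.0, -0.0, -10.3]
force: [-0.3, -0.5, -0.6]
grip_width: 0.0002
```

```bash
python3 -c "
from h import *
need(.055,0,.13);gang()"
```

```text
t 17.8 rot [155.   -0.  -10.3] tip box [ 0.0522 -0.0002  0.1313] F [-0.3 -0.5 -0.6] need tool [-0.0003 -0.003  -0.    ]
scene 230 lip [0.032 0.177] theta 64.6
top 132 lip [0.006 0.179] theta 51.599999999999994
```

The guard has gone past balance and is leaving the finger. Retreating.

jog_arm(
  rows=[
    [1,0,-0.01,-0.01,0,0,0],
    [1,0,-0.01,-0.02,0,0,0],
    [1,0,-0.01,-0.02,0,0,0],
    [1,0,-0.01,-0.02,0,0,0],
    [1,0,-0.01,-0.02,0,0,0],
    [1,0,-0.01,-0.02,0,0,0],
    [1,0,-0.01,-0.02,0,0,0],
    [1,0,-0.01,-0.02,0,0,0],
    [1,0,0,0,0,0,0],
    [1,0,0,0,0,0,0],
  ],
)

```text
time_s: 18.73
tool_pos: [0.6264, 0.2409, 0.3986]
tool_rot: [155.1, -0.0, -10.2]
force: [-0.0, -1.0, -0.8]
grip_width: 0.0004
```

```bash
python3 - <<'E'
from h import *
need(.055,0,.13); guard()
a=cv2.imread('pics/g_scene.png')[140:290,220:420];b=cv2.imread('pics/g_top.png')[150:330,180:420]
cv2.imwrite('pics/s8.png',cv2.hconcat([cv2.resize(a,(400,300),interpolation=3),cv2.resize(b,(400,300))]))
for c in("scene","top"):
    for n in("tin","flat_brush","groover"):
        print(c,n,[(round(l['conf'],2),np.round(l['position'],1)) for l in landmark_of(c,n)][:2])
E
```

```text
t 18.7333 rot [155.1  -0.  -10.2] tip box [ 0.1899 -0.0007  0.2336] F [-0.  -1.  -0.8] need tool [-0.0006  0.0786  0.1508]
wrist 479 bx [0.029 0.033 0.036 0.037 0.038] z [0.076 0.092 0.107]
scene 1209 bx [-0.076 -0.044 -0.022  0.006  0.032] z [0.077 0.106 0.115]
top 1770 bx [-0.07  -0.043 -0.017  0.009  0.033] z [0.09  0.108 0.117]
scene tin [(0.61, array([248. , 380.6]))]
scene flat_brush []
scene groover []
top tin [(0.55, array([179.7, 318.5]))]
top flat_brush [(0.94, array([303.9, 273. ]))]
top groover [(0.71, array([222.4, 221.9]))]
```

View pics/s8.png

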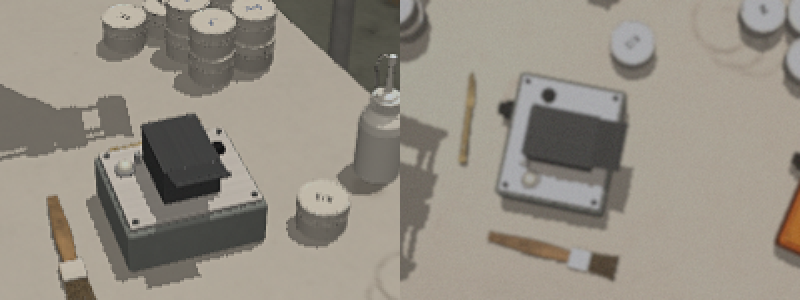

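The guard is shut (top 107 mm, lip at 115 mm). One check remains: the brush landmark shifted about 4 px, so I compare the images directly.

```bash
python3 - <<'E'
import cv2,numpy as np
a=cv2.imread('pics/top0.png',0);b=cv2.imread('pics/g_top.png',0)
for n,(x0,y0,x1,y1) in dict(brush=(228,283,316,322),tin=(302,158,338,194),groover=(212,190,230,252)).items():
    r=cv2.matchTemplate(b[y0-10:y1+10,x0-10:x1+10],a[y0:y1,x0:x1],cv2.TM_CCOEFF_NORMED)
    _,v,_,l=cv2.minMaxLoc(r); print(n,round(v,3),l[0]-10,l[1]-10)
E
python3 -c "
from h import *
env.sign_off()"
```

```text
brush 0.993 0 0
tin 0.991 0 0
groover 0.986 0 0
the job is handed in; nothing more can be done
```

The sieve shaker is switched on at the grey power box, and the job is handed in at about 19 s on the robot's clock. I did everything with the closed fingers and gripped nothing:

1. **Guard opened:** I lifted it by its lip until it stood open by itself.
2. **Toggle flipped:** I pushed it over to the hinge side. Its ball matched the predicted "on" position in the scene and wrist views. The top view's best detection was about 9 px off, while its second one matched. I could not see the toggle again once the guard was shut.
3. **Guard shut:** I nudged it from behind in small steps. It was still resting on the finger at about 59°. One more 1.5 mm step sent it past balance, and it fell away from the held finger.

**Last checks:**
- **Guard:** the depth readings show it shut, with its top at about 107 mm and its lip at about 115 mm.
- **Loose things:** the tin, brush and grooving tool show no shift against the first top picture. The trained network had put the brush about 5 px off, but the picture comparison did not bear that out.
- **Forces:** the readings at the end of each move stayed at about 2 N or less.
- **One odd reading:** as the guard began to fall, the scene view gave 65° and the top view 52°. I took that as the guard moving, and the finger perhaps being mistaken for the lip.

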